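Draw the blue lapping plate from the drying rack into the rinse tank

ROBOT

A 6-joint arm with a two-finger parallel gripper is mounted at the origin on a cart in front of the work surface, level with it; the furniture and walls round the work are solid. World frame = base frame: x ahead of the robot, y to its left, z up, the work surface at z = 0. Lengths are in mm, angles in degrees, forces in N, time in s.
With the tool pointing down it reaches from about 300 to 850 mm from the base axis. Payload 4.2 kg.
Tool frame: the origin (TCP) lies at the very end of the fingers, on their centre line; the grasp point (between the pads) lies 19 mm behind it (env.grasp_offset is the distance from the TCP to the grasp point, in mm); z points along the fingers, y is the line along which they close (so a half turn about z gives the same grasp; the last joint's range is limited). The gripper opens to 91 mm and grips with 3 to 60 N. Pads are 32 mm wide; open, the fingers measure 118 mm over their backs; the gripper's body (76 mm by 178 mm) begins 60 mm behind the grasp point.
Start: joints at [-70.875, 18.312, 89.639, -0, 72.044, -1.146], TCP at [199.221, -539.402, 213.976] pointing down, gripper open.
Joint ranges: [-177.97, 177.97], [-48.28, 115.42], [12.27, 149.76], [-77.06, 257.06], [2.81, 150.46], [-146.56, 146.56]. Speed limits (degrees/s): [147.25, 147.25, 180, 180, 180, 180].

INTERFACE

Orientations are given as [roll, pitch, yaw] about the fixed x, y, z axes, in that order (R = Rz(yaw) Ry(pitch) Rx(roll)).
In Python, from workcell import env gives the robot as it stands. The module is installed in compiled form; this text tells all that it offers.
- The arm moves only by the tool send_rows, never from a script. Its argument "motion" is a list of rows, each an object of numbers: "tx", "ty", "tz": the shift along the tool's x, y, z in units of 500 mm (1.0 is 500 mm); "rx", "ry", "rz": the turn, a rotation vector about the tool's x, y, z in units of 30 degrees (1.0 is 30 degrees); "gripper": the closure, from -1 (fully open) to 1 (shut). In form: [{"tx": .., "ty": .., "tz": .., "rx": .., "ry": .., "rz": .., "gripper": ..}, ...]. A call has 1 to 12 rows; each row shifts and turns the commanded pose from where the row before left it, along the tool's axes as they then stand; what a row does not reach is not made up. A row lasts 1/8 s, in which the tool goes at most 62.5 mm and 10.7 degrees, less where a joint would pass 70% of its speed; a pose out of reach is approached as far as the arm can. A call with a number of a shift or a turn outside -1 to 1 is refused whole. A call with a gripper value outside its range is refused whole. The fingers move at their own pace and stop on an object; "grip_force" is the grip in N (left out, the last holds). Time passes only in rows, so rows that do not move let the fingers close. It gives the time, the measured TCP pose, the force, the opening and the grip force at its end, in the units of the state.
- env.state(): the state, without advancing time (a new reading comes with each control period).
- env.grab_frame(name): name is "scene" or "side" or "wrist"; returns a dict with "frame" (384x512x3 uint8, red, green, blue), "vertical_fov" (degrees; the focal length in pixels is half the picture's height over the tangent of half this angle, whatever the lens; pixels are square), "cx", "cy" (the principal point, pixels), "rvec" (rotation vector, rad) and "tvec" (3), from world to camera coordinates, as OpenCV has them; the wrist camera has in their place "T_tool_cam" (4x4, takes a point from camera to tool coordinates, whose origin is the TCP and whose axes are the flange's). Camera axes: x right, y down, z forward; pixel columns grow to the right and rows downward; lengths in mm; the calibration is good to about 2 mm. A picture is of the moment at which its call begins: read the wrist's pose just before it. There is no depth.
- env.job_done(): hands the job in; it is judged then, once.
The state is a dict: "time_s": time; "qpos": joint angles; "qvel": joint speeds; "effort": joint torques, N m; "ee_pos": TCP position; "ee_rot": TCP orientation; "force": force on the tool from outside, world axes, zero at the start; "torque": the same for the moment, N m; "gripper_width": finger opening in mm; "gripper_force": force on a finger pad.
Only numpy, scipy, OpenCV 4.12 (cv2) and the standard library are available. Lean on these libraries where they do the work, as an engineer would, in place of code of your own. Each camera call takes 0.05 s, during which the arm holds its last target. There are 200 camera calls.

TASK

Take the lapping plate with the blue top edge by that edge, draw it straight up out of its slot in the white drying rack, and lower it upright into the narrow steel rinse tank. Let go only once it stands on the bottom of the tank, and leave the green and orange plates in their slots.

Things in the scene. Friction and masses are not known exactly. Their poses are not given: they have to be found in the camera images.
- plate_blue: Aluminium plate 100 mm wide (own x), 8 thick (y), 120 tall (z, up), 0.22 kg, blue strip along the top edge, blue disc on each face. Origin: centre of its lower edge. Stands upright in a slot of a fixed white rack 70 mm high; channels at its two ends guide its lowest 62 mm with 1.5 mm play; its middle and upper 58 mm are free. Lift it 70 mm or more to clear the rack.
- plate_green: Bystander: same plate, origin and axes as the blue one, but green strip and discs, in another slot of the same rack (130 x 176 mm, three parallel slots 65 mm apart, in any order of colours). Its top edge is 128 mm above the worktop: carry the blue plate well above that. It must stay in its slot.
- plate_orange: Bystander: same plate, origin and axes as the blue one, but orange strip and discs, in another slot of the same rack (130 x 176 mm, three parallel slots 65 mm apart, in any order of colours). Its top edge is 128 mm above the worktop: carry the blue plate well above that. It must stay in its slot.
- tank: Fixed, empty, narrow open-topped steel tank, 136 mm long (own x), 34 wide (y), rim 63 mm high; inside 130 x 28 mm. Origin: centre of its underside, on the worktop; the inner floor is 6 mm above it. The plate goes in with its width along the tank's length, either way round; let go, it leans a little on the rim. Small brass drain tap at the +x end.
Things that resemble listed ones, but are neither listed nor needed, are in the scene too. Leave any red look-alike of the plate_blue alone.

How it is judged (in metres and radians):
On the way, in this order (a step that is already met when the one before it is completed fails the run):
1. the blue plate is held upright clear above the rack, its lower edge more than 72 mm above the worktop (height (world z) of plate_blue above 0.072 m and angle between plate_blue's own z axis and vertical below 0.35 rad and contact force between the fingers and plate_blue above 0.5 N), for 0.1 s.
2. the blue plate is down in the tank, its lower edge within about 20 mm of the tank floor, while still held (x of plate_blue in the frame of tank between -0.025 and 0.025 m and y of plate_blue in the frame of tank between -0.018 and 0.018 m and z of plate_blue in the frame of tank below 0.026 m and contact force between the fingers and plate_blue above 0.5 N), for 0.05 s.
At the end, for the whole second after the job is handed in: The blue plate stands in the tank, released and at rest: its lower edge centred within 25 mm along and 18 mm across the tank and within 14 mm of the tank floor, leaning less than 0.5 rad from upright; the green and orange plates are still in their slots (x of plate_blue in the frame of tank between -0.025 and 0.025 m and y of plate_blue in the frame of tank between -0.018 and 0.018 m and z of plate_blue in the frame of tank below 0.02 m and angle between plate_blue's own z axis and vertical below 0.5 rad and linear speed of plate_blue below 0.02 m/s); the robot touches nothing.
It fails at once if the green plate is shifted or lifted by more than 15 mm (distance of plate_green from where it was at the start of the episode above 0.015 m).
It fails at once if the orange plate is shifted or lifted by more than 15 mm (distance of plate_orange from where it was at the start of the episode above 0.015 m).
It also fails if it takes over 54 s, if anything falls off the work surface, if the arm or the gripper's body presses on something with over 40 N, if the wrist force passes 120 N, or if a joint passes its speed limit or range.

## Working session

There is one attempt and no reset: what is moved stays moved. The work goes in short steps, Python scripts to look and compute and a tool call to move; the robot and the scene stay as the last step left them, time stands still between calls to the robot, and variables do not carry over. Pictures are saved under pics/ and viewed, at most 10 in all, crops included, and the job is handed in when it is done.

Besides the shell and the picture viewer there is one more tool, called after "Request:" in YAML: its name, and indented under it one key for each argument. send_rows: Moves the arm, as the interface text tells. Shifts and turns lie within -1 to 1; 1 stands for 500 mm of shift or 30 degrees of turn. Its arguments: {"type":"object","properties":{"motion":{"type":"array"},"grip_force":{"type":"number"}},"required":["motion"]}

```bash
mkdir -p pics
cat > h.py <<'E'
import numpy as np, cv2
from scipy.spatial.transform import Rotation as R
from workcell import env
def pose(s=None):
    s=s or env.state(); T=np.eye(4); T[:3,:3]=R.from_euler('xyz',s['ee_rot'],degrees=True).as_matrix(); T[:3,3]=s['ee_pos']; return T
def grab(n):
    T=pose(); f=env.grab_frame(n); im=f['frame']
    if 'T_tool_cam' in f: C=T@np.array(f['T_tool_cam'])
    else:
        Rm=R.from_rotvec(np.ravel(f['rvec'])).as_matrix(); C=np.eye(4); C[:3,:3]=Rm.T; C[:3,3]=-Rm.T@np.ravel(f['tvec'])
    fl=im.shape[0]/2/np.tan(np.radians(f['vertical_fov'])/2)
    return im,(C,fl,f['cx'],f['cy'])
def onplane(cal,uv,z):
    C,fl,cx,cy=cal; uv=np.atleast_2d(uv).astype(float)
    d=np.c_[(uv[:,0]-cx)/fl,(uv[:,1]-cy)/fl,np.ones(len(uv))]@C[:3,:3].T
    return C[:3,3]+d*((z-C[2,3])/d[:,2])[:,None]
def proj(cal,p):
    C,fl,cx,cy=cal; q=(np.atleast_2d(p)-C[:3,3])@C[:3,:3]; return np.c_[q[:,0]/q[:,2]*fl+cx,q[:,1]/q[:,2]*fl+cy]
def blobs(im,h0,h1,smin=110,vmin=50,amin=25):
    hsv=cv2.cvtColor(im,cv2.COLOR_RGB2HSV); m=cv2.inRange(hsv,(h0,smin,vmin),(h1,255,255))
    cs,_=cv2.findContours(m,cv2.RETR_EXTERNAL,cv2.CHAIN_APPROX_NONE)
    return [c for c in cs if cv2.contourArea(c)>=amin]
E
python3 - <<'E'
from h import *
print(env.state())
ims=[]
for n in("scene","side"):
    im,cal=grab(n); print(n,cal[0].round(2).tolist(),cal[1:])
    cv2.imwrite(f'pics/{n}0.png',im[...,::-1])
    for c,a,b in(('blue',100,130),('green',45,85),('orange',8,22)):
        for k in blobs(im,a,b): print(c,cv2.contourArea(k),cv2.boundingRect(k),np.round(cv2.boxPoints(cv2.minAreaRect(k))).tolist())
E
```

```text
{'time_s': 0.0, 'qpos': array([-7.08758089e+01,  1.83506303e+01,  8.97050925e+01, -7.43396691e-04,
        7.20437245e+01, -1.14556164e+00]), 'qvel': array([ 0.02204201, -0.0025624 ,  0.09466592, -0.03181823,  0.00732349,
       -0.02129772]), 'effort': array([ 9.14548909e-04, -4.12465489e+01, -2.31972241e+01,  7.28118257e-02,
        4.54626081e-02, -1.31628663e-04]), 'ee_pos': array([ 199.04094681, -538.92270496,  213.13931249]), 'ee_rot': array([-1.79900558e+02, -1.28155264e-03,  2.02699814e+01]), 'force': array([-0.128411  , -0.12316741, -0.38933169]), 'torque': array([ 0.03218273, -0.01641291,  0.04564696]), 'gripper_force': 0.0, 'gripper_width': 90.75191150736322}
scene [[0.61, -0.5, 0.62, -66.78], [-0.79, -0.38, 0.48, -474.75], [-0.01, -0.78, -0.62, 591.09], [0.0, 0.0, 0.0, 1.0]] (np.float64(432.0006175327166), 257.1577413826434, 195.0635601410071)
blue 90.0 (391, 186, 16, 11) [[389.0, 191.0], [392.0, 184.0], [406.0, 191.0], [403.0, 198.0]]
blue 472.0 (266, 171, 21, 39) [[262.0, 206.0], [275.0, 168.0], [290.0, 173.0], [278.0, 212.0]]
blue 290.5 (259, 150, 32, 32) [[256.0, 177.
[... 2192 characters left out ...]
.0], [512.0, 297.0], [511.0, 306.0]]
orange 1255.5 (98, 199, 298, 177) [[94.0, 206.0], [99.0, 199.0], [396.0, 368.0], [391.0, 376.0]]
orange 455.0 (312, 194, 20, 43) [[307.0, 233.0], [321.0, 191.0], [335.0, 196.0], [321.0, 238.0]]
orange 315.5 (307, 173, 30, 33) [[303.0, 200.0], [333.0, 171.0], [339.0, 177.0], [310.0, 207.0]]
orange 66.5 (255, 141, 13, 10) [[255.0, 150.0], [255.0, 141.0], [267.0, 141.0], [267.0, 150.0]]
orange 426.5 (233, 101, 34, 31) [[228.0, 108.0], [264.0, 98.0], [271.0, 122.0], [235.0, 133.0]]
orange 84.0 (109, 28, 11, 12) [[108.0, 29.0], [117.0, 27.0], [119.0, 38.0], [111.0, 40.0]]
orange 54.5 (191, 12, 8, 10) [[191.0, 12.0], [198.0, 12.0], [198.0, 21.0], [191.0, 21.0]]
```

View pics/scene0.png

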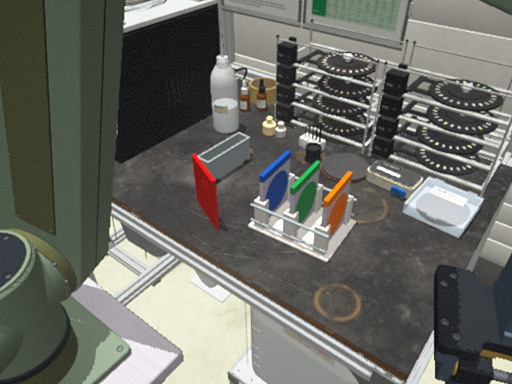

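View pics/side0.png

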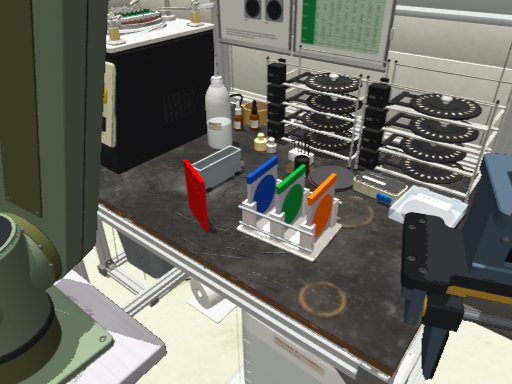

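Run:
```python
from h import *
crops=[]
for n,o in(("scene",(185,120)),("side",(172,130))):
    im,cal=grab(n)
    for c,a,b in(('blue',100,130),('green',45,85),('orange',8,22)):
        for k in blobs(im,a,b,amin=200):
            x,y,w,h=cv2.boundingRect(k)
            if 240<x<340 and 145<y<180:
                p=onplane(cal,cv2.boxPoints(cv2.minAreaRect(k)),126); print(n,c,p[:,:2].mean(0).round(),p[:,:2].round().tolist())
    crops.append(cv2.resize(im[o[1]:o[1]+110,o[0]:o[0]+80],None,fx=5,fy=5,interpolation=cv2.INTER_CUBIC))
cv2.imwrite('pics/tank0.png',np.hstack(crops)[...,::-1])
```

```text
scene blue [ 427. -133.] [[376.0, -135.0], [480.0, -98.0], [477.0, -133.0], [375.0, -166.0]]
scene blue [485. -88.] [[433.0, -82.0], [547.0, -74.0], [535.0, -95.0], [424.0, -102.0]]
scene green [ 490. -153.] [[437.0, -148.0], [551.0, -140.0], [542.0, -158.0], [430.0, -164.0]]
scene orange [ 494. -217.] [[439.0, -213.0], [557.0, -204.0], [549.0, -222.0], [433.0, -229.0]]
side blue [ 413. -145.] [[356.0, -156.0], [465.0, -97.0], [468.0, -137.0], [361.0, -189.0]]
side blue [477. -92.] [[428.0, -84.0], [542.0, -75.0], [524.0, -101.0], [415.0, -108.0]]
side green [ 482. -155.] [[429.0, -150.0], [548.0, -139.0], [532.0, -162.0], [418.0, -170.0]]
side orange [ 486. -218.] [[432.0, -213.0], [552.0, -203.0], [538.0, -224.0], [422.0, -232.0]]
```

View pics/tank0.png

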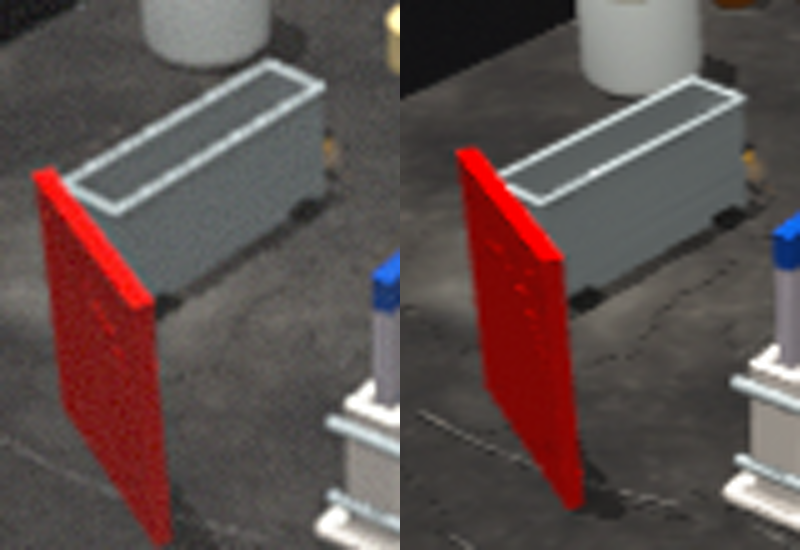

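Run:
```python
from h import *
L={'scene':((185,120),[(65,181),(117,212),(325,85),(268,62)]),'side':((172,130),[(98,180),(143,203),(345,98),(293,77)])}
for n,(o,c) in L.items():
    im,cal=grab(n); p=onplane(cal,np.array(c)/5+o,63)[:,:2]
    d=(p[2]-p[1]+p[3]-p[0])/2
    print(n,p.round().tolist(),p.mean(0).round(1),np.degrees(np.arctan2(d[1],d[0])).round(1),np.linalg.norm(d).round())
    r=np.array([(38,172),(152,305)] if n=='scene' else [(60,152),(163,258)])/5+o
    print('red',onplane(cal,r,120).round().tolist())
    for k in blobs(im,0,4,amin=200): print(cv2.boundingRect(k), cv2.contourArea(k))
```

```text
scene [[483.0, 120.0], [479.0, 85.0], [617.0, 79.0], [617.0, 114.0]] [549.2  99.3] -2.5 136.0
red [[422.0, 68.0, 120.0], [384.0, -27.0, 120.0]]
(191, 153, 29, 77) 996.0
side [[476.0, 113.0], [473.0, 81.0], [607.0, 75.0], [609.0, 111.0]] [541.3  95. ] -1.6 134.0
red [[414.0, 64.0, 120.0], [380.0, -29.0, 120.0]]
(183, 159, 26, 73) 966.5
```

Request:
send_rows:
  motion:
    - {"tx": 0.07,"ty": -0.054,"tz": -0.012,"gripper": 0}
    - {"tx": 0.07,"ty": -0.054,"tz": -0.012,"gripper": 0}
    - {"tx": 0.07,"ty": -0.054,"tz": -0.012,"gripper": 0}
    - {"tx": 0.07,"ty": -0.054,"tz": -0.012,"gripper": 0}
    - {"tx": 0.07,"ty": -0.054,"tz": -0.012,"gripper": 0}
    - {"tx": 0.07,"ty": -0.054,"tz": -0.012,"gripper": 0}
    - {"tx": 0.07,"ty": -0.054,"tz": -0.012,"gripper": 0}
    - {"tx": 0.07,"ty": -0.054,"tz": -0.012,"gripper": 0}
    - {"tx": 0.07,"ty": -0.054,"gripper": 0}
    - {"tx": 0.07,"ty": -0.054,"gripper": 0}
    - {"tx": 0.07,"ty": -0.054,"gripper": 0}
    - {"tx": 0.07,"ty": -0.054,"gripper": 0}

```text
invalid input at $.motion[0]: expected keys tx, ty, tz, rx, ry, rz, gripper
```

Request:
send_rows:
  motion:
    - {"rz": 0.27,"gripper": 0}
    - {"rz": 0.27,"gripper": 0}
    - {"gripper": 0}
    - {"gripper": 0}

```text
invalid input at $.motion[0]: expected keys tx, ty, tz, rx, ry, rz, gripper
```

Run:
```python
from h import *
im,cal=grab('wrist'); cv2.imwrite('pics/w1.png',im[...,::-1]); print(pose().round(2)[:,3],env.state()['ee_rot'],cal[0].round(2).tolist(),env.state()['gripper_width'])
for c,a,b in(('blue',100,130),('green',45,85),('orange',8,22)):
    for k in blobs(im,a,b,amin=100): print(c,cv2.contourArea(k),cv2.boundingRect(k),onplane(cal,cv2.boxPoints(cv2.minAreaRect(k)),128)[:,:2].round(1).tolist())
```

```text
[ 199.18 -539.32  213.76    1.  ] [-1.79982406e+02 -1.07311412e-03  2.02684155e+01] [[0.35, -0.9, -0.26, 271.55], [-0.94, -0.33, -0.09, -512.76], [-0.0, 0.27, -0.96, 383.67], [0.0, 0.0, 0.0, 1.0]] 91.52325016156749
orange 187.0 (88, 248, 13, 44) [[86.8, -397.9], [91.1, -409.6], [39.6, -420.1], [35.1, -407.8]]
orange 177.5 (405, 247, 13, 45) [[155.3, -733.1], [202.3, -707.0], [206.7, -718.7], [159.9, -745.4]]
```

View pics/w1.png

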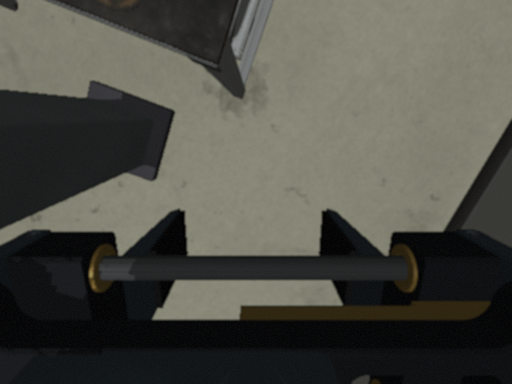

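The moves were refused because every key is required. The picture is therefore still the start view, with the fingers at rows 210-300 and no plates visible. I'm resending with all the keys.

Request:
send_rows:
  motion:
    - {"tx": 0.07,"ty": -0.054,"tz": -0.012,"rx": 0,"ry": 0,"rz": 0,"gripper": 0}
    - {"tx": 0.07,"ty": -0.054,"tz": -0.012,"rx": 0,"ry": 0,"rz": 0,"gripper": 0}
    - {"tx": 0.07,"ty": -0.054,"tz": -0.012,"rx": 0,"ry": 0,"rz": 0,"gripper": 0}
    - {"tx": 0.07,"ty": -0.054,"tz": -0.012,"rx": 0,"ry": 0,"rz": 0,"gripper": 0}
    - {"tx": 0.07,"ty": -0.054,"tz": -0.012,"rx": 0,"ry": 0,"rz": 0,"gripper": 0}
    - {"tx": 0.07,"ty": -0.054,"tz": -0.012,"rx": 0,"ry": 0,"rz": 0,"gripper": 0}
    - {"tx": 0.07,"ty": -0.054,"tz": -0.012,"rx": 0,"ry": 0,"rz": 0,"gripper": 0}
    - {"tx": 0.07,"ty": -0.054,"tz": -0.012,"rx": 0,"ry": 0,"rz": 0,"gripper": 0}
    - {"tx": 0.07,"ty": -0.054,"tz": 0,"rx": 0,"ry": 0,"rz": 0,"gripper": 0}
    - {"tx": 0.07,"ty": -0.054,"tz": 0,"rx": 0,"ry": 0,"rz": 0,"gripper": 0}
    - {"tx": 0.07,"ty": -0.054,"tz": 0,"rx": 0,"ry": 0,"rz": 0,"gripper": 0}
    - {"tx": 0.07,"ty": -0.054,"tz": 0,"rx": 0,"ry": 0,"rz": 0,"gripper": 0}

```text
time_s: 1.85
ee_pos: [481.6, -88.6, 262.1]
ee_rot: [180.0, -0.0, 20.3]
force: [0.1, -0.2, 0.7]
gripper_width: 45.2
gripper_force: 0.0
```

Request:
send_rows:
  motion:
    - {"tx": 0,"ty": 0,"tz": 0,"rx": 0,"ry": 0,"rz": 0.27,"gripper": 0}
    - {"tx": 0,"ty": 0,"tz": 0,"rx": 0,"ry": 0,"rz": 0.27,"gripper": 0}
    - {"tx": 0,"ty": 0,"tz": 0,"rx": 0,"ry": 0,"rz": 0,"gripper": 0}
    - {"tx": 0,"ty": 0,"tz": 0,"rx": 0,"ry": 0,"rz": 0,"gripper": 0}

```text
time_s: 2.35
ee_pos: [480.9, -90.0, 262.0]
ee_rot: [180.0, 0.0, 4.2]
force: [-0.6, -0.5, -0.0]
gripper_width: 45.6
gripper_force: 0.0
```

Run:
```python
from h import *
im,cal=grab('wrist'); cv2.imwrite('pics/w2.png',im[...,::-1]); print(pose().round(2)[:,3],env.state()['ee_rot'],cal[0].round(2).tolist(),env.state()['gripper_width'])
for c,a,b in(('blue',100,130),('green',45,85),('orange',8,22)):
    for k in blobs(im,a,b,amin=100): print(c,cv2.contourArea(k),cv2.boundingRect(k),onplane(cal,cv2.boxPoints(cv2.minAreaRect(k)),128)[:,:2].round(1).tolist())
```

```text
[480.85 -90.08 261.98   1.  ] [ 1.79996050e+02 -3.95313850e-03  4.14222583e+00] [[0.07, -0.96, -0.27, 557.81], [-1.0, -0.07, -0.02, -84.59], [0.0, 0.27, -0.96, 431.94], [0.0, 0.0, 0.0, 1.0]] 45.58496656304289
blue 404.5 (245, 134, 9, 86) [[537.0, -77.5], [537.6, -86.3], [438.0, -93.6], [437.3, -84.0]]
blue 247.0 (378, 16, 30, 13) [[652.1, -201.9], [661.5, -201.8], [659.5, -230.2], [650.1, -230.6]]
green 270.5 (291, 141, 8, 57) [[533.1, -128.8], [533.7, -136.5], [469.3, -144.2], [468.7, -136.0]]
green 517.5 (299, 135, 12, 83) [[444.8, -147.8], [540.7, -140.0], [541.0, -149.2], [445.1, -157.8]]
orange 3743.0 (156, 301, 271, 20) [[313.5, 25.2], [339.4, -329.2], [309.8, -336.6], [283.4, 26.0]]
orange 384.0 (326, 244, 16, 49) [[411.5, -185.4], [413.5, -203.3], [345.2, -216.6], [343.1, -197.7]]
orange 377.0 (165, 244, 16, 49) [[328.3, 14.6], [397.8, 11.3], [398.4, -6.7], [328.9, -4.5]]
orange 890.0 (332, 139, 20, 60) [[538.6, -173.7], [540.1, -194.6], [472.6, -206.4], [471.0, -184.1]]
orange 991.5 (350, 134, 22, 87) [[445.8, -208.4], [547.4, -201.7], [546.9, -216.1], [445.1, -224.2]]
```

View pics/w2.png

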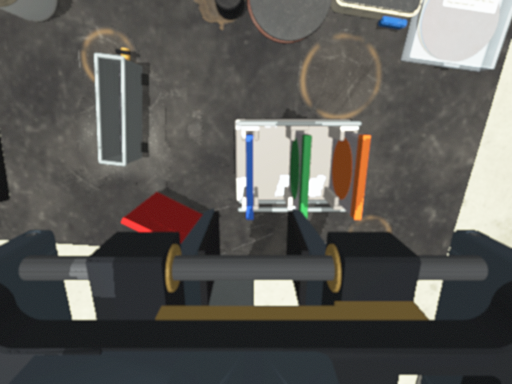

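The wrist view shows the blue strip at about (249,177) with green to its right. The tank rim is at about (97-128, 54-163), and the red plate is at (165,215). I'll shift about 7 mm in +tool x and 4 mm in -tool y, then go down and grip.

Request:
send_rows:
  motion:
    - {"tx": 0.0135,"ty": -0.0085,"tz": 0.03,"rx": 0,"ry": 0,"rz": 0,"gripper": 0}
    - {"tx": 0,"ty": 0,"tz": 0.05,"rx": 0,"ry": 0,"rz": 0,"gripper": 0}
    - {"tx": 0,"ty": 0,"tz": 0.06,"rx": 0,"ry": 0,"rz": 0,"gripper": 0}
    - {"tx": 0,"ty": 0,"tz": 0.06,"rx": 0,"ry": 0,"rz": 0,"gripper": 0}
    - {"tx": 0,"ty": 0,"tz": 0.06,"rx": 0,"ry": 0,"rz": 0,"gripper": 0}
    - {"tx": 0,"ty": 0,"tz": 0.04,"rx": 0,"ry": 0,"rz": 0,"gripper": 0}
    - {"tx": 0,"ty": 0,"tz": 0.025,"rx": 0,"ry": 0,"rz": 0,"gripper": 0}
    - {"tx": 0,"ty": 0,"tz": 0,"rx": 0,"ry": 0,"rz": 0,"gripper": 0}
    - {"tx": 0,"ty": 0,"tz": 0,"rx": 0,"ry": 0,"rz": 0,"gripper": 0}

```text
time_s: 3.52
ee_pos: [488.0, -85.3, 100.0]
ee_rot: [180.0, -0.1, 4.1]
force: [-0.2, -0.2, -0.3]
gripper_width: 45.9
gripper_force: 0.0
```

Request:
send_rows:
  motion:
    - {"tx": 0,"ty": 0,"tz": 0,"rx": 0,"ry": 0,"rz": 0,"gripper": 1}
    - {"tx": 0,"ty": 0,"tz": 0,"rx": 0,"ry": 0,"rz": 0,"gripper": 1}
    - {"tx": 0,"ty": 0,"tz": 0,"rx": 0,"ry": 0,"rz": 0,"gripper": 1}
    - {"tx": 0,"ty": 0,"tz": 0,"rx": 0,"ry": 0,"rz": 0,"gripper": 1}
    - {"tx": 0,"ty": 0,"tz": 0,"rx": 0,"ry": 0,"rz": 0,"gripper": 1}
    - {"tx": 0,"ty": 0,"tz": 0,"rx": 0,"ry": 0,"rz": 0,"gripper": 1}
  grip_force: 30

```text
time_s: 4.28
ee_pos: [487.4, -85.3, 99.6]
ee_rot: [180.0, -0.0, 4.1]
force: [0.1, 0.4, 0.3]
gripper_width: 7.8
gripper_force: 30.0
```

Request:
send_rows:
  motion:
    - {"tx": 0,"ty": 0,"tz": -0.01,"rx": 0,"ry": 0,"rz": 0,"gripper": 1}
    - {"tx": 0,"ty": 0,"tz": -0.02,"rx": 0,"ry": 0,"rz": 0,"gripper": 1}
    - {"tx": 0,"ty": 0,"tz": -0.03,"rx": 0,"ry": 0,"rz": 0,"gripper": 1}
    - {"tx": 0,"ty": 0,"tz": -0.04,"rx": 0,"ry": 0,"rz": 0,"gripper": 1}
    - {"tx": 0,"ty": 0,"tz": -0.04,"rx": 0,"ry": 0,"rz": 0,"gripper": 1}
    - {"tx": 0,"ty": 0,"tz": -0.04,"rx": 0,"ry": 0,"rz": 0,"gripper": 1}
    - {"tx": 0,"ty": 0,"tz": -0.04,"rx": 0,"ry": 0,"rz": 0,"gripper": 1}
    - {"tx": 0,"ty": 0,"tz": -0.04,"rx": 0,"ry": 0,"rz": 0,"gripper": 1}
    - {"tx": 0,"ty": 0,"tz": -0.04,"rx": 0,"ry": 0,"rz": 0,"gripper": 1}
    - {"tx": 0,"ty": 0,"tz": -0.02,"rx": 0,"ry": 0,"rz": 0,"gripper": 1}
    - {"tx": 0,"ty": 0,"tz": 0,"rx": 0,"ry": 0,"rz": 0,"gripper": 1}
    - {"tx": 0,"ty": 0,"tz": 0,"rx": 0,"ry": 0,"rz": 0,"gripper": 1}

```text
time_s: 5.78
ee_pos: [486.8, -85.1, 258.7]
ee_rot: [-180.0, 0.1, 4.1]
force: [-0.1, 0.8, -3.5]
gripper_width: 8.1
gripper_force: 30.0
```

Run:
```python
from h import *
s=env.state(); print(s['time_s'],s['ee_pos'],s['gripper_width'],s['gripper_force'])
im,cal=grab('wrist')
g=cv2.resize(im[0:250,40:290],None,fx=3.2,fy=2.4*1,interpolation=cv2.INTER_CUBIC) if 0 else cv2.resize(im[:,:],None,fx=1.5,fy=1.5)
cv2.imwrite('pics/w3.png',g[...,::-1])
sc,c2=grab('scene'); cv2.imwrite('pics/s3.png',sc[...,::-1])
# tank from the w2 view
import cv2
```

```text
5.775 [486.84754936 -85.11648165 258.73823101] 8.123756826246806 29.99950647354126
```

View pics/w3.png

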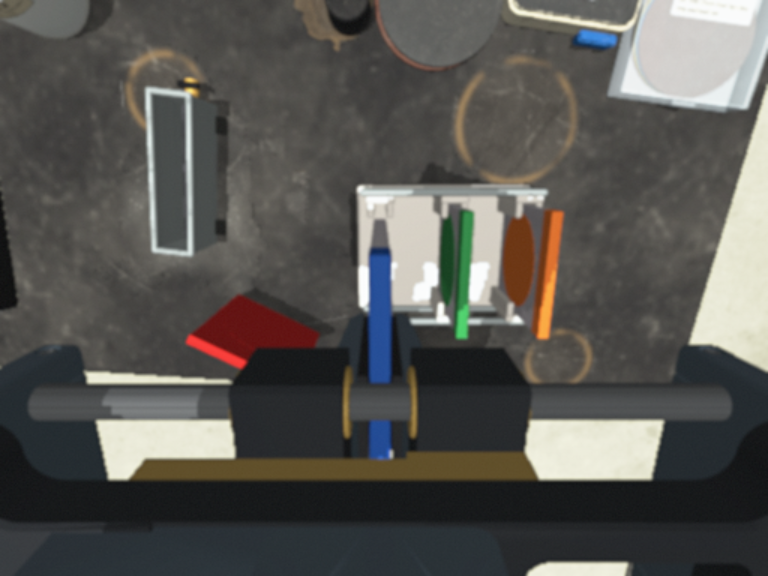

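Plate is held, clear of the rack. The tank rim corners in this view are at about (145,88), (192,90), (193,255) and (152,252), in 1.5x pixels.

Run:
```python
from h import *
im,cal=grab('wrist'); T=pose()
hsv=cv2.cvtColor(im,cv2.COLOR_RGB2HSV); m=np.zeros(im.shape[:2],np.uint8); m[52:174,92:133]=cv2.inRange(hsv,(0,0,140),(179,70,255))[52:174,92:133]
cs,_=cv2.findContours(m,cv2.RETR_EXTERNAL,cv2.CHAIN_APPROX_NONE); k=max(cs,key=cv2.contourArea); print(cv2.contourArea(k),cv2.boundingRect(k))
p=onplane(cal,k[:,0]+0.0,63)[:,:2]; r=cv2.minAreaRect(p.astype(np.float32)); print(r)
q=onplane(cal,np.array([(145,88),(192,90),(193,255),(152,252)])/1.5,63)[:,:2]; print(q.round(),q.mean(0))
k=max(blobs(im,100,130,amin=300),key=cv2.contourArea); print(cv2.boundingRect(k)); b=onplane(cal,k[:,0],287)[:,:2]; print('strip xmax',b[:,0].max(),T[:3,3])
r0=r; c=np.array(r[0]); d=c-T[:2,3]; print('delta world',d,'tool',d@T[:2,0],d@T[:2,1])
```

```text
3148.5 (96, 58, 33, 113)
((547.4851684570312, 101.314697265625), (38.599205017089844, 139.8915252685547), 87.18814849853516)
[[616. 116.]
 [617.  78.]
 [479.  85.]
 [479. 122.]] [547.75672409 100.26981443]
(245, 165, 17, 91)
strip xmax 538.613193856862 [486.99101405 -85.1898425  258.65235359]
delta world [ 60.49415441 186.50453976] tool 73.58243773344542 -181.73911643560805
```

Request:
send_rows:
  motion:
    - {"tx": 0.018,"ty": -0.045,"tz": 0,"rx": 0,"ry": 0,"rz": 0,"gripper": 1}
    - {"tx": 0.018,"ty": -0.045,"tz": 0,"rx": 0,"ry": 0,"rz": 0,"gripper": 1}
    - {"tx": 0.018,"ty": -0.045,"tz": 0,"rx": 0,"ry": 0,"rz": 0,"gripper": 1}
    - {"tx": 0.018,"ty": -0.045,"tz": 0,"rx": 0,"ry": 0,"rz": 0,"gripper": 1}
    - {"tx": 0.018,"ty": -0.045,"tz": 0,"rx": 0,"ry": 0,"rz": 0,"gripper": 1}
    - {"tx": 0.018,"ty": -0.045,"tz": 0,"rx": 0,"ry": 0,"rz": 0,"gripper": 1}
    - {"tx": 0.018,"ty": -0.045,"tz": 0,"rx": 0,"ry": 0,"rz": 0,"gripper": 1}
    - {"tx": 0.018,"ty": -0.049,"tz": 0,"rx": 0,"ry": 0,"rz": 0,"gripper": 1}
    - {"tx": 0,"ty": 0,"tz": 0,"rx": 0,"ry": 0,"rz": 0.115,"gripper": 1}
    - {"tx": 0,"ty": 0,"tz": 0,"rx": 0,"ry": 0,"rz": 0.115,"gripper": 1}
    - {"tx": 0,"ty": 0,"tz": 0,"rx": 0,"ry": 0,"rz": 0,"gripper": 1}
    - {"tx": 0,"ty": 0,"tz": 0,"rx": 0,"ry": 0,"rz": 0,"gripper": 1}

```text
time_s: 7.42
ee_pos: [546.2, 101.3, 259.1]
ee_rot: [180.0, 0.0, -2.8]
force: [-0.0, 0.9, -3.0]
gripper_width: 8.1
gripper_force: 30.0
```

Run:
```python
from h import *
im,cal=grab('wrist'); s,sc=grab('scene'); T=pose()
print(T[:3,3].round(1))
v=im.copy(); yaw=np.radians(-2.8); c=np.array([547.5,100.8]); ux=np.array([np.cos(yaw),np.sin(yaw)]); uy=np.array([-ux[1],ux[0]])
w=[[*(c+a*68*ux+b*17*uy),63] for a,b in((1,1),(1,-1),(-1,-1),(-1,1))]
for q in proj(cal,w): cv2.circle(v,tuple(int(t) for t in q.round()),2,(255,0,0),-1)
v2=s.copy()
for q in proj(sc,w): cv2.circle(v2,tuple(int(t) for t in q.round()),1,(255,0,0),-1)
a=cv2.resize(v[:,100:400],(469,600)); b=cv2.resize(v2[40:240,150:260],(330,600))
cv2.imwrite('pics/w4.png',np.hstack([a,b])[...,::-1])
```

```text
[546.3 101.3 259.3]
```

View pics/w4.png

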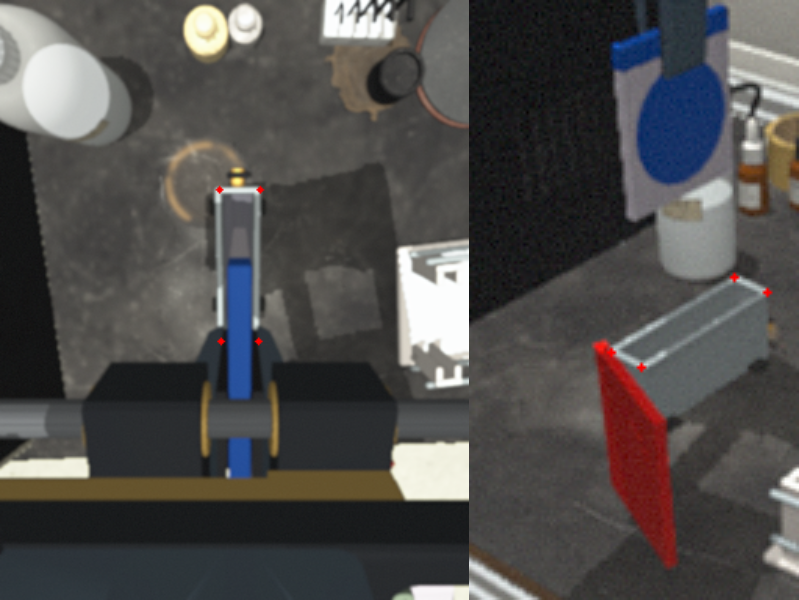

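The projected corners match the rim in both views, and the plate is centred over the slot. Lowering.

Request:
send_rows:
  motion:
    - {"tx": 0,"ty": 0,"tz": 0.03,"rx": 0,"ry": 0,"rz": 0,"gripper": 1}
    - {"tx": 0,"ty": 0,"tz": 0.04,"rx": 0,"ry": 0,"rz": 0,"gripper": 1}
    - {"tx": 0,"ty": 0,"tz": 0.04,"rx": 0,"ry": 0,"rz": 0,"gripper": 1}
    - {"tx": 0,"ty": 0,"tz": 0.04,"rx": 0,"ry": 0,"rz": 0,"gripper": 1}
    - {"tx": 0,"ty": 0,"tz": 0.02,"rx": 0,"ry": 0,"rz": 0,"gripper": 1}
    - {"tx": 0,"ty": 0,"tz": 0.02,"rx": 0,"ry": 0,"rz": 0,"gripper": 1}
    - {"tx": 0,"ty": 0,"tz": 0.02,"rx": 0,"ry": 0,"rz": 0,"gripper": 1}
    - {"tx": 0,"ty": 0,"tz": 0,"rx": 0,"ry": 0,"rz": 0,"gripper": 1}

```text
time_s: 8.52
ee_pos: [545.8, 101.3, 153.7]
ee_rot: [180.0, 0.1, -2.8]
force: [0.3, 0.4, -2.8]
gripper_width: 7.9
gripper_force: 30.0
```

Request:
send_rows:
  motion:
    - {"tx": 0,"ty": 0,"tz": 0.02,"rx": 0,"ry": 0,"rz": 0,"gripper": 1}
    - {"tx": 0,"ty": 0,"tz": 0.02,"rx": 0,"ry": 0,"rz": 0,"gripper": 1}
    - {"tx": 0,"ty": 0,"tz": 0.02,"rx": 0,"ry": 0,"rz": 0,"gripper": 1}
    - {"tx": 0,"ty": 0,"tz": 0.02,"rx": 0,"ry": 0,"rz": 0,"gripper": 1}
    - {"tx": 0,"ty": 0,"tz": 0.014,"rx": 0,"ry": 0,"rz": 0,"gripper": 1}
    - {"tx": 0,"ty": 0,"tz": 0,"rx": 0,"ry": 0,"rz": 0,"gripper": 1}
    - {"tx": 0,"ty": 0,"tz": 0,"rx": 0,"ry": 0,"rz": 0,"gripper": 1}

```text
time_s: 9.4
ee_pos: [546.6, 101.5, 107.7]
ee_rot: [-180.0, -0.0, -2.8]
force: [0.4, -0.8, -2.5]
gripper_width: 8.2
gripper_force: 30.0
```

Inside the tank with no contact. Now down in 2 mm steps to the floor.

Request:
send_rows:
  motion:
    - {"tx": 0,"ty": 0,"tz": 0.006,"rx": 0,"ry": 0,"rz": 0,"gripper": 1}
    - {"tx": 0,"ty": 0,"tz": 0.006,"rx": 0,"ry": 0,"rz": 0,"gripper": 1}
    - {"tx": 0,"ty": 0,"tz": 0.005,"rx": 0,"ry": 0,"rz": 0,"gripper": 1}
    - {"tx": 0,"ty": 0,"tz": 0,"rx": 0,"ry": 0,"rz": 0,"gripper": 1}
    - {"tx": 0,"ty": 0,"tz": 0,"rx": 0,"ry": 0,"rz": 0,"gripper": 1}

```text
time_s: 10.02
ee_pos: [546.4, 101.4, 99.0]
ee_rot: [180.0, -0.0, -2.8]
force: [-0.9, 0.1, -2.0]
gripper_width: 7.9
gripper_force: 30.0
```

Request:
send_rows:
  motion:
    - {"tx": 0,"ty": 0,"tz": 0.003,"rx": 0,"ry": 0,"rz": 0,"gripper": 1}
    - {"tx": 0,"ty": 0,"tz": 0,"rx": 0,"ry": 0,"rz": 0,"gripper": 1}
    - {"tx": 0,"ty": 0,"tz": 0,"rx": 0,"ry": 0,"rz": 0,"gripper": 1}

```text
time_s: 10.4
ee_pos: [546.6, 101.4, 97.6]
ee_rot: [-180.0, -0.0, -2.8]
force: [-0.3, -1.2, -1.5]
gripper_width: 7.5
gripper_force: 30.0
```

Request:
send_rows:
  motion:
    - {"tx": 0,"ty": 0,"tz": 0.002,"rx": 0,"ry": 0,"rz": 0,"gripper": 1}
    - {"tx": 0,"ty": 0,"tz": 0,"rx": 0,"ry": 0,"rz": 0,"gripper": 1}
    - {"tx": 0,"ty": 0,"tz": 0,"rx": 0,"ry": 0,"rz": 0,"gripper": 1}

```text
time_s: 10.78
ee_pos: [546.6, 101.5, 97.5]
ee_rot: [-180.0, -0.1, -2.8]
force: [-0.6, -0.7, 5.7]
gripper_width: 7.7
gripper_force: 30.0
```

Request:
send_rows:
  motion:
    - {"tx": 0,"ty": 0,"tz": 0.001,"rx": 0,"ry": 0,"rz": 0,"gripper": 1}
    - {"tx": 0,"ty": 0,"tz": 0,"rx": 0,"ry": 0,"rz": 0,"gripper": 1}
    - {"tx": 0,"ty": 0,"tz": 0,"rx": 0,"ry": 0,"rz": 0,"gripper": 1}

```text
time_s: 11.15
ee_pos: [546.7, 101.5, 97.6]
ee_rot: [-180.0, -0.1, -2.8]
force: [-1.1, 0.3, 8.1]
gripper_width: 7.8
gripper_force: 30.0
```

The plate is on the floor (+8 N). Release fully, since there is room, then retract straight up.

Request:
send_rows:
  motion:
    - {"tx": 0,"ty": 0,"tz": 0,"rx": 0,"ry": 0,"rz": 0,"gripper": -1}
    - {"tx": 0,"ty": 0,"tz": 0,"rx": 0,"ry": 0,"rz": 0,"gripper": -1}
    - {"tx": 0,"ty": 0,"tz": 0,"rx": 0,"ry": 0,"rz": 0,"gripper": -1}
    - {"tx": 0,"ty": 0,"tz": 0,"rx": 0,"ry": 0,"rz": 0,"gripper": -1}
    - {"tx": 0,"ty": 0,"tz": 0,"rx": 0,"ry": 0,"rz": 0,"gripper": -1}
    - {"tx": 0,"ty": 0,"tz": 0,"rx": 0,"ry": 0,"rz": 0,"gripper": -1}
    - {"tx": 0,"ty": 0,"tz": 0,"rx": 0,"ry": 0,"rz": 0,"gripper": -1}
    - {"tx": 0,"ty": 0,"tz": 0,"rx": 0,"ry": 0,"rz": 0,"gripper": -1}

```text
time_s: 12.15
ee_pos: [546.3, 101.4, 95.9]
ee_rot: [180.0, -0.0, -2.8]
force: [0.3, -0.2, 0.5]
gripper_width: 84.9
gripper_force: 0.0
```

Request:
send_rows:
  motion:
    - {"tx": 0,"ty": 0,"tz": -0.02,"rx": 0,"ry": 0,"rz": 0,"gripper": -1}
    - {"tx": 0,"ty": 0,"tz": -0.04,"rx": 0,"ry": 0,"rz": 0,"gripper": -1}
    - {"tx": 0,"ty": 0,"tz": -0.06,"rx": 0,"ry": 0,"rz": 0,"gripper": -1}
    - {"tx": 0,"ty": 0,"tz": -0.06,"rx": 0,"ry": 0,"rz": 0,"gripper": -1}
    - {"tx": 0,"ty": 0,"tz": -0.06,"rx": 0,"ry": 0,"rz": 0,"gripper": -1}
    - {"tx": 0,"ty": 0,"tz": -0.06,"rx": 0,"ry": 0,"rz": 0,"gripper": -1}
    - {"tx": 0,"ty": 0,"tz": 0,"rx": 0,"ry": 0,"rz": 0,"gripper": -1}
    - {"tx": 0,"ty": 0,"tz": 0,"rx": 0,"ry": 0,"rz": 0,"gripper": -1}
    - {"tx": 0,"ty": 0,"tz": 0,"rx": 0,"ry": 0,"rz": 0,"gripper": -1}

```text
time_s: 13.28
ee_pos: [545.5, 101.3, 244.6]
ee_rot: [180.0, 0.2, -2.8]
force: [-0.2, 0.1, 0.5]
gripper_width: 91.2
gripper_force: 0.0
```

Run:
```python
from h import *
im,_=grab('wrist'); s,_=grab('scene')
cv2.imwrite('pics/w5.png',np.hstack([cv2.resize(im,(400,300)),cv2.resize(s,(400,300))])[...,::-1])
```

```text
(no output)
```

View pics/w5.png

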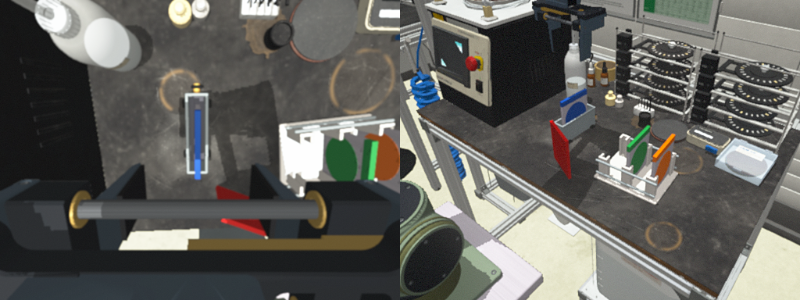

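The blue plate stands in the tank (wrist half at about (197,140)), and green and orange are still in the rack. The gripper is clear.

```bash
python3 -c "
from workcell import env
print(env.job_done())"
```

```text
the job is handed in; nothing more can be done
None
```

The job is handed in: the blue plate stands released in the rinse tank, and the last picture shows the green and orange plates still in their slots; no verdict was returned.

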